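# Put the return spring back under the push knob

## Task

The push-down chopper base was put together after washing-up without its return spring. Take the wooden knob off the post and put it down clear of the base, thread the coil spring over the post end until it stands right down on the base (if the coils snag, ease off and twist slightly rather than force it), then put the knob back over the post end so that it rests squarely on top of the spring. Leave everything else standing where it is.

Things in the scene. Friction and masses are not known exactly. Their poses are not given: they have to be found in the camera images.
- press: chopper base, fixed to the worktop: low round metal drum 120 mm across and 35 mm high on a rubber foot, with a slim upright steel post in the centre of its top. Origin at the centre of its underside (on the worktop), z up; round, so its yaw does not matter.
- press_seat (a point): the foot of the post on the drum's flat top, 35 mm above the worktop, z up: where the spring's lower end must stand. A fixed rim 3 mm high and 36 mm across (31 mm inside) surrounds it.
- press_tip (a point): the centre of the post's top end, 75 mm above press_seat (110 mm above the worktop). The post is 12 mm thick, its last 4 mm bevelled to 7 mm; a retaining groove 9 mm thick lies 60 to 65 mm above the seat, on whose edges coils may snag.
- knob: round wooden knob, 40 mm across (sides straight 10 to 31 mm above its underside), 40 mm tall, 60 g, loose. Origin: centre of its underside, z up. A blind bore 16 mm wide, 28 mm deep opens in the underside. It starts on the post end, underside 47 mm above press_seat, and lifts straight off. When finished its underside is 55 mm above press_seat.
- spring: steel compression spring, very stiff (does not yield by hand), 5 open coils plus one flat closed coil at each end, wire 3.2 mm, outside 23 mm, inside 16 mm, 55 mm tall, 50 g, loose. It starts standing upright on the worktop; either end may go down. Origin at the centre of its lower end, z along its axis upwards.
- salt_shaker: salt shaker 44 mm across, 90 mm tall, a bystander. Origin at the centre of its underside.
- small_tin: small food tin 58 mm across, 72 mm tall, a bystander. Origin at the centre of its underside.
- garlic: garlic bulb about 56 mm, a bystander. Origin at the centre of its underside.
- lemon: lemon 83 x 58 x 58 mm, a bystander. Origin at the centre of its underside.
Not all that is in view belongs to the job. Leave any orange or pink look-alike of the press alone.

How it is judged:
By the outcome, as a careful person would: the job done as asked, in the order asked, and still so for the second after the job is handed in, with the robot touching nothing.
It also fails if it takes over 67 s, if anything falls off the work surface, if the arm or the gripper's body presses on something with over 40 N, if the wrist force passes 120 N, or if a joint passes its speed limit or range.

## Robot

A 6-joint arm with a two-finger parallel gripper is mounted at the origin on a cart in front of the work surface, level with it; the furniture and walls round the work are solid. World frame = base frame: x ahead of the robot, y to its left, z up, the work surface at z = 0. Lengths are in m, angles in rad, forces in N, time in s.
With the tool pointing down it reaches from about 0.15 to 0.775 m from the base axis. Payload 6.1 kg.
Tool frame: the origin (TCP) lies at the very end of the fingers, on their centre line; the grasp point (between the pads) lies 19 mm behind it; z points along the fingers, y is the line along which they close (so a half turn about z gives the same grasp; the last joint's range is limited). The gripper opens to 85 mm and grips with 20 to 120 N. Pads are 22 mm wide; open, the fingers measure 114 mm over their backs; the gripper's body (76 mm by 85 mm) begins 54 mm behind the grasp point. The pads swing forward as they close: fully open they stand 13 mm farther back than shut.
Start: joints at [-1.176, 0.126, -0.04, 1.405, 0, 1.571], TCP at [0.202, -0.485, 0.206] pointing down, gripper open.
Joint ranges: [-2.72, 2.72], [-0.95, 1.95], [-1.27, 1.35], [-1.78, 2.02], [-1.46, 1.47], [-3.14, 3.14]. Speed limits (rad/s): [2.39, 2.39, 3.01, 3.14, 3.14, 3.14].

## Interface

Orientations are given as a 3x3 rotation matrix whose columns are the frame's x, y, z axes.
In Python, from bench import get_obs, eyes, job gives the robot as it stands. The module is installed in compiled form; this text tells all that it offers.
- The arm moves only by the shell command python3 -m handwheel 'ROWS' [FORCE]. ROWS is JSON, a list of rows, each a list of 5 numbers: the opening, from 0 (shut) to 1 (fully open), then the shift along the tool's x, y, z in units of 30 mm (1.0 is 30 mm), then the turn about the tool's z in units of 5 degrees (1.0 is 5 degrees). In form: [[gripper, dx, dy, dz, spin], ...]. A call has exactly 8 rows; each row is the pose to reach, as a shift and turn from the pose commanded when the call began, along the tool's axes at that moment; what a row does not reach only later rows make up. A row lasts 1/12 s, in which the tool goes at most 41.7 mm and 7.16 degrees, less where a joint would pass 70% of its speed; a pose out of reach is approached as far as the arm can. A call with a gripper value outside its range is refused whole. The fingers move at their own pace and stop on an object; FORCE is the grip in N (left out, the last holds). Time passes only in rows, so rows that repeat a pose let the fingers close, or fill a call up. It gives the time, the measured TCP pose, the force, the opening and the grip force at its end, in the units of the state.
- get_obs(): the state, without advancing time (a new reading comes with each control period).
- eyes.get_image(name): name is "side" or "top"; returns a dict with "img" (384x512x3 uint8, red, green, blue), "range_z" (384x512 float32, m along the optical axis (not along the pixel's ray), 0 where there is no reading), "fx", "fy", "cx", "cy" (pixels), "R" (3x3) and "t" (3): a world point X has camera coordinates R X + t. Camera axes: x right, y down, z forward; pixel columns grow to the right and rows downward; lengths in m; the calibration is good to about 2 mm. A picture is of the moment at which its call begins.
- job.close_job(): hands the job in; it is judged then, once.
Trained networks look in a picture, given as the dict that the camera call returned (one of the last four; its "shot" number tells which), for a name from the list of things; names that differ only in an ending like _2 or _b are one class to them, and where a whole thing is asked for, a point or a joint stands for the part that bears it (a point fixed in the world has none). Each returns a list of dicts, best first, with "confidence" (0 to 1); they miss things now and then, are a little off and sometimes report something else, mostly with a low value. They report only what shows in the picture. A call takes as long as a camera call. They do not tell look-alikes from the thing itself.
- eyes.boxes_of(picture, label): "extent" ([left, top, width, height] in pixels, round what is visible of it).
The state is a dict: "clock": time; "q": joint angles; "dq": joint speeds; "joint_torque": joint torques, N m; "tool_pos": TCP position; "tool_rot": TCP orientation; "force": force on the tool from outside, world axes, zero at the start; "ft_torque": the same for the moment, N m; "grip_width": finger opening in m; "grip_force": force on a finger pad.
Only numpy, scipy, OpenCV 4.12 (cv2) and the standard library are available. Lean on these libraries where they do the work, as an engineer would, in place of code of your own. Each camera call takes 0.05 s, during which the arm holds its last target. There are 200 camera calls.

## Working session

There is one attempt and no reset: what is moved stays moved. The work goes in short steps, Python scripts to look and compute and a shell command to move; the robot and the scene stay as the last step left them, time stands still between calls to the robot, and variables do not carry over. Pictures are saved under pics/ and viewed, at most 10 in all, crops included, and the job is handed in when it is done.

```bash
mkdir -p pics; cat > h.py <<'E'
import numpy as np, cv2
from bench import get_obs, eyes, job
def shot(cam,name=None):
    p=eyes.get_image(cam)
    if name: cv2.imwrite('pics/'+name+'.png',cv2.cvtColor(p['img'],cv2.COLOR_RGB2BGR))
    return p
def world(p,u,v,z=None):
    z=p['range_z'][int(v),int(u)] if z is None else z
    c=np.array([(u-p['cx'])/p['fx']*z,(v-p['cy'])/p['fy']*z,z]); return p['R'].T@(c-p['t'])
def cloud(p):
    v,u=np.mgrid[0:384,0:512]; z=p['range_z']
    c=np.stack([(u-p['cx'])/p['fx']*z,(v-p['cy'])/p['fy']*z,z],-1)
    w=(c-p['t'])@p['R']; w[z<=0]=np.nan; return w
def onplane(p,u,v,h):
    a=p['R'].T@np.array([(u-p['cx'])/p['fx'],(v-p['cy'])/p['fy'],1]); o=-p['R'].T@p['t']
    return o+a*(h-o[2])/a[2]
E
python3 - <<'E'
from h import *
np.set_printoptions(precision=3,suppress=True)
o=get_obs(); print(o['clock'],o['tool_pos'],o['tool_rot'],o['grip_width'])
P={}
for c in ('top','side'):
    p=shot(c,c+'0'); W=cloud(p); print(c,p['fx'],-p['R'].T@p['t'],p['R'])
    for n in ['press','knob','spring','salt_shaker','small_tin','garlic','lemon']:
        for b in eyes.boxes_of(p,n)[:3]:
            l,t,w,h=b['extent']; print(n,round(b['confidence'],2),np.round(b['extent']),world(p,l+w/2,t+h/2))
    P[c]=p['img'][:,:,::-1]
E
```

```text
0.0 [ 0.202 -0.484  0.205] [[ 0.923  0.385 -0.001]
 [ 0.385 -0.923  0.001]
 [ 0.    -0.002 -1.   ]] 0.08487845930188602
top 405.4910003014346 [ 0.303 -0.026  1.147] [[ 0.011 -1.     0.002]
 [-0.986 -0.011 -0.164]
 [ 0.164 -0.    -0.986]]
press 0.87 [173. 223.  45.  46.] [0.34  0.115 0.076]
press 0.82 [236. 225.  50.  48.] [ 0.333 -0.054  0.109]
press 0.59 [213. 158.  40.  36.] [0.524 0.02  0.102]
knob 0.62 [224. 159.  18.  17.] [0.54  0.021 0.121]
knob 0.37 [307. 197.   9.  10.] [ 0.471 -0.202 -0.002]
spring 0.65 [306. 198.  14.   6.] [ 0.474 -0.204  0.007]
salt_shaker 0.49 [314. 140.  15.  24.] [ 0.598 -0.218  0.08 ]
small_tin 0.59 [143. 198.  28.  22.] [0.436 0.222 0.07 ]
garlic 0.6 [360. 179.  20.  20.] [ 0.504 -0.36   0.035]
lemon 0.62 [142. 130.  26.  26.] [0.624 0.242 0.052]
side 422.4921405050897 [ 0.349 -0.881  0.696] [[ 0.982 -0.189  0.003]
 [-0.109 -0.579 -0.808]
 [ 0.155  0.793 -0.589]]
press 0.92 [242. 166.  44.  28.] [ 0.546 -0.001  0.032]
press 0.73 [164. 177.  49.  52.] [ 0.343 -0.067  0.039]
press 0.61 [164. 143.  47.  41.] [0.352 0.113 0.036]
knob 0.54 [256. 144.  14.  21.] [0.544 0.002 0.113]
spring 0.59 [246. 223.   4.  25.] [ 0.474 -0.163 -0.001]
spring 0.31 [241. 165.  43.  34.] [ 0.54  -0.009  0.034]
salt_shaker 0.94 [302. 216.  19.  37.] [ 0.602 -0.241  0.051]
salt_shaker 0.51 [276. 282.  28.  28.] [ 0.517 -0.38   0.036]
small_tin 0.65 [206. 126.  19.  25.] [0.442 0.202 0.053]
garlic 0.79 [276. 281.  30.  27.] [ 0.52  -0.378  0.037]
lemon 0.73 [267. 124.  19.  18.] [0.632 0.223 0.04 ]
```

```bash
python3 - <<'E'
import cv2,numpy as np
a=cv2.imread('pics/top0.png');b=cv2.imread('pics/side0.png')
cv2.imwrite('pics/topc.png',cv2.resize(a[110:290,120:400],(800,514),interpolation=cv2.INTER_CUBIC))
cv2.imwrite('pics/sidec.png',cv2.resize(b[110:320,130:410],(800,600),interpolation=cv2.INTER_CUBIC))
E
```

```text
(no output)
```

View pics/topc.png

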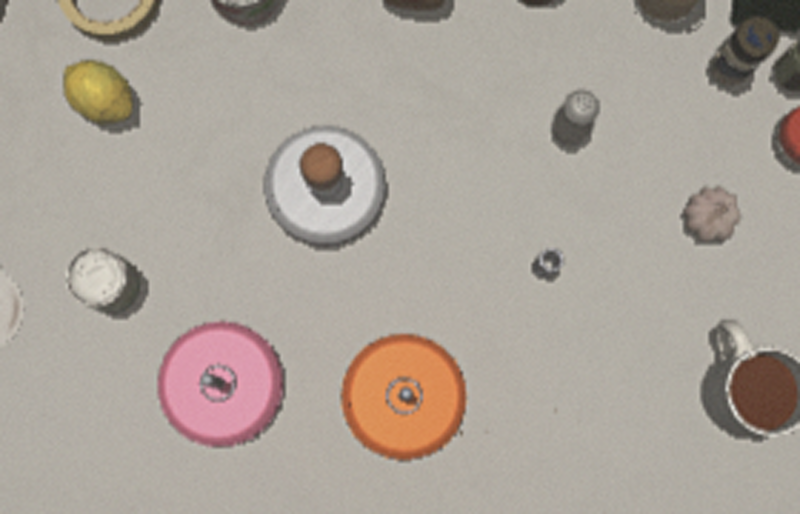

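View pics/sidec.png

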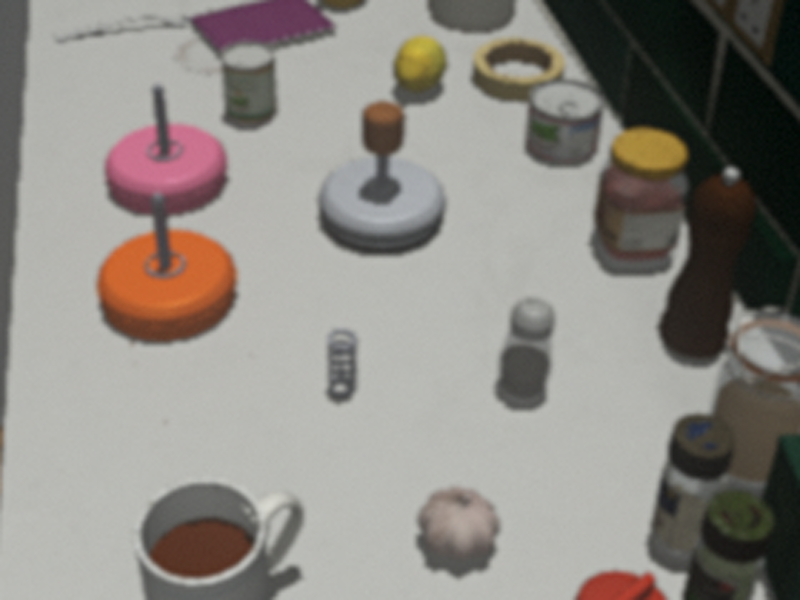

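The press is the white/silver drum wearing the brown knob (top crop 325,185; side crop 382,205). The pink drum (top crop 222,385; side 165,165) and the orange one (top crop 404,397; side 165,283) are bare-post look-alikes. The spring is at top crop (547,265), side crop (342,366). These enlarged crops confirm the silver one.

```bash
cat >> h.py <<'E'
from scipy.optimize import least_squares
def knobmask(p):
    hsv=cv2.cvtColor(p['img'],cv2.COLOR_RGB2HSV); return ((hsv[...,0]<20)&(hsv[...,1]>90)).astype(np.uint8)
def circ(P,r):
    f=lambda c:np.hypot(P[:,0]-c[0],P[:,1]-c[1])-r
    return least_squares(f,P[:,:2].mean(0),loss='soft_l1',f_scale=.002).x
E
python3 - <<'E'
from h import *
np.set_printoptions(precision=4,suppress=True)
for c in ('top','side'):
    p=shot(c); W=cloud(p)
    near=(np.hypot(W[...,0]-.545,W[...,1]-.01)<.08)
    k=(knobmask(p)>0)&near
    K=W[k]; K=K[K[:,2]>.07]; print(c,'knob n',len(K),'z pct',np.percentile(K[:,2],[2,50,98]))
    T=K[K[:,2]>np.percentile(K[:,2],98)-.006]; print(' knob top mean/mid',T.mean(0),(T[:,:2].min(0)+T[:,:2].max(0))/2)
    S=K[K[:,2]<.112]; print(' side fit', len(S), circ(S,.02) if len(S)>8 else '')
    d=near&(W[...,2]>.025)&(W[...,2]<.05); m=d.astype(np.uint8)
    D=W[d]; print(' drum z',np.median(D[:,2]))
    cs,_=cv2.findContours(m,cv2.RETR_EXTERNAL,cv2.CHAIN_APPROX_NONE); q=max(cs,key=cv2.contourArea)[:,0]
    print(' drum contour circle',cv2.minEnclosingCircle(W[q[:,1],q[:,0]][:,:2].astype(np.float32)),circ(W[q[:,1],q[:,0]],.06))
    # spring: dark/any departure from the table
    n2=(np.hypot(W[...,0]-.472,W[...,1]-.2)<.05)|((W[...,2]>.01)&(np.hypot(W[...,0]-.472,W[...,1]+.2)<.08))
    n2=(W[...,2]>.006)&(np.hypot(W[...,0]-.472,W[...,1]+.19)<.05)
    S=W[n2]; print(' spring',len(S),S.mean(0),S.min(0),S.max(0))
    v,u=np.where(n2); print('  px',u.min(),u.max(),v.min(),v.max())
    g=cv2.cvtColor(p['img'],cv2.COLOR_RGB2GRAY)
    s=slice(190,216),slice(296,328)
    if c=='side': s=slice(218,258),slice(236,266)
    cr=cv2.resize(p['img'][s],None,fx=12,fy=12,interpolation=cv2.INTER_NEAREST)
    cv2.imwrite(f'pics/sp_{c}.png',cr[:,:,::-1])
a=cv2.imread('pics/sp_top.png');b=cv2.imread('pics/sp_side.png')
H=max(a.shape[0],b.shape[0]);o=np.zeros((H,a.shape[1]+b.shape[1],3),np.uint8);o[:a.shape[0],:a.shape[1]]=a;o[:b.shape[0],a.shape[1]:]=b
cv2.imwrite('pics/sp.png',o)
E
```

```text
top knob n 133 z pct [0.1167 0.1204 0.1251]
 knob top mean/mid [0.5431 0.0221 0.1217] [0.5427 0.0221]
 side fit 0 
 drum z 0.03420616438456221
 drum contour circle ((0.5433840751647949, 0.022666439414024353), 0.059597790241241455) [0.5437 0.0228]
 spring 75 [ 0.4665 -0.1956  0.0362] [ 0.4551 -0.2245  0.0061] [ 0.4957 -0.1564  0.0596]
  px 296 320 193 207
side knob n 95 z pct [0.1118 0.1192 0.1226]
 knob top mean/mid [0.5465 0.0149 0.1198] [0.5465 0.0166]
 side fit 3 
 drum z 0.03364972433240422
 drum contour circle ((0.5458948612213135, 0.016823189333081245), 0.059044938534498215) [0.546  0.0127]
 spring 152 [ 0.4684 -0.1999  0.0352] [ 0.4577 -0.2122  0.006 ] [ 0.4791 -0.186   0.0571]
  px 244 253 225 247
```

View pics/sp.png

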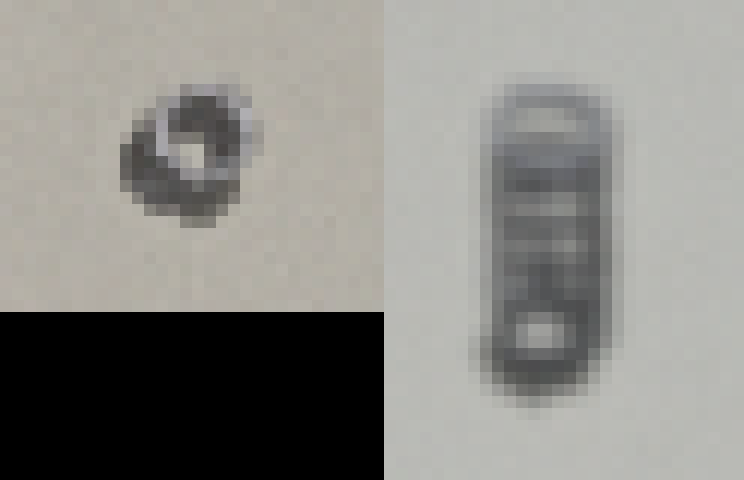

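The crop shows the spring upright. Its top coil is centred near top pixel (312.6, 200.5) and side pixel (249.2, 226.8). Next I'll fit cylinder silhouettes in both views.

```bash
cat >> h.py <<'E'
def proj(p,X):
    c=np.asarray(X)@p['R'].T+p['t']; return np.stack([c[:,0]/c[:,2]*p['fx']+p['cx'],c[:,1]/c[:,2]*p['fy']+p['cy']],-1)
def cyl(c,r,z0,z1):
    a=np.linspace(0,2*np.pi,40,endpoint=False); return np.array([[c[0]+r*np.cos(t),c[1]+r*np.sin(t),z] for t in a for z in (z0,z1)])
def fitc(p,box,c0,r,z0,z1):
    "xy of upright cylinder whose projected box centre matches pixel box (l,t,r,b edges)"
    t=np.array([(box[0]+box[2])/2,(box[1]+box[3])/2])
    def f(c):
        q=proj(p,cyl(c,r,z0,z1)); return (q.min(0)+q.max(0))/2-t
    return least_squares(f,c0,x_scale=.01,diff_step=1e-4).x
def mbox(m):
    v,u=np.where(m); return [u.min()-.5,v.min()-.5,u.max()+.5,v.max()+.5]
E
python3 - <<'E'
from h import *
np.set_printoptions(precision=4,suppress=True)
for c in ('top','side'):
    p=shot(c); W=cloud(p)
    k=(knobmask(p)>0)&(np.hypot(W[...,0]-.545,W[...,1]-.01)<.1)&(W[...,2]>.07)
    k=cv2.morphologyEx(k.astype(np.uint8),cv2.MORPH_OPEN,np.ones((3,3),np.uint8))
    b=mbox(k); q=proj(p,cyl([.544,.02],.02,.082,.122)); print(c,'knob',b,q.min(0),q.max(0),fitc(p,b,[.54,.02],.02,.082,.122))
    uv=(312.6,200.5) if c=='top' else (249.2,226.8)
    print(' spring top',onplane(p,*uv,.055))
    # drum top edge by ellipse of bright drum pixels: post tip is hidden; table check
    print(' table z near spring',np.nanmedian(W[...,2][(np.hypot(W[...,0]-.43,W[...,1]+.2)<.03)]))
E
```

```text
top knob [np.float64(225.5), np.float64(160.5), np.float64(238.5), np.float64(172.5)] [225.0876 158.8028] [240.8539 177.0148] [0.5478 0.0226]
 spring top [ 0.4669 -0.196   0.055 ]
 table z near spring -8.772750683545689e-05
side knob [np.float64(257.5), np.float64(145.5), np.float64(269.5), np.float64(154.5)] [254.4449 143.5979] [270.0785 164.9765] [0.5514 0.0397]
 spring top [ 0.4707 -0.1947  0.055 ]
 table z near spring -0.0008500466863456259
```

```bash
cat >> h.py <<'E'
def shift(*T):
    o=get_obs(); R=np.array(o['tool_rot']); print('t',round(o['clock'],2),'tcp',np.round(o['tool_pos'],4),'w',round(o['grip_width'],4),'q6',np.round(o['q'][5],2),'F',np.round(o['force'],1))
    for t in T: print(t,'->',np.round(R.T@(np.array(t)-o['tool_pos'])/.03,2))
E
python3 - <<'E'
from h import *
shift([.5445,.0205,.206],[.5445,.0205,.083],[.4685,-.1955,.2])
E
```

```text
t 1.0 tcp [ 0.2019 -0.4846  0.2056] w 0.0855 q6 1.57 F [0.5 0.4 0.4]
[0.5445, 0.0205, 0.206] -> [ 1.702e+01 -1.115e+01 -1.000e-02]
[0.5445, 0.0205, 0.083] -> [ 17.02 -11.15   4.09]
[0.4685, -0.1955, 0.2] -> [11.91 -5.48  0.19]
```

```bash
python3 -m handwheel '[[0.8,2,-1.3,0,0],[0.8,4,-2.6,0,0],[0.8,6,-3.9,0,0],[0.8,8,-5.2,0,0],[0.8,10,-6.5,0,0],[0.8,12,-7.8,0,0],[0.8,14,-9.2,0,0],[0.8,15.5,-10.1,0,0]]' 30; python3 -c "
from h import *
shift([.5445,.0205,.206],[.5445,.0205,.083])"
```

```text
clock: 1.67
tool_pos: [0.3903, -0.2073, 0.2059]
tool_rot: [[0.923, 0.384, 0.001], [0.384, -0.923, -0.0], [0.001, 0.001, -1.0]]
force: [1.1, -0.5, -0.8]
grip_width: 0.068
grip_force: 0.0
t 1.67 tcp [ 0.3903 -0.2073  0.2059] w 0.068 q6 2.26 F [ 1.1 -0.5 -0.8]
[0.5445, 0.0205, 0.206] -> [ 7.66 -5.04 -0.  ]
[0.5445, 0.0205, 0.083] -> [ 7.66 -5.04  4.1 ]
```

```bash
python3 -m handwheel '[[0.8,1.2,-0.8,0,0],[0.8,2.4,-1.6,0,0],[0.8,3.6,-2.4,0,0],[0.8,4.8,-3.2,0,0],[0.8,6,-4,0,0],[0.8,7,-4.7,0,0],[0.8,7.4,-4.9,0,0],[0.8,7.4,-4.9,0,0]]'; python3 -c "
from h import *
shift([.5445,.0205,.206],[.5445,.0205,.083])"
```

```text
clock: 2.33
tool_pos: [0.5397, 0.0148, 0.2047]
tool_rot: [[0.921, 0.389, -0.0], [0.389, -0.921, 0.001], [-0.0, -0.001, -1.0]]
force: [-0.8, -0.9, 0.1]
grip_width: 0.0684
grip_force: 0.0
t 2.33 tcp [0.5397 0.0148 0.2047] w 0.0684 q6 2.77 F [-0.8 -0.9  0.1]
[0.5445, 0.0205, 0.206] -> [ 0.22 -0.11 -0.04]
[0.5445, 0.0205, 0.083] -> [ 0.22 -0.11  4.06]
```

```bash
python3 -m handwheel '[[0.8,0.2,-0.1,0.5,0],[0.8,0.2,-0.1,1.2,0],[0.8,0.2,-0.1,2,0],[0.8,0.2,-0.1,2.8,0],[0.8,0.2,-0.1,3.5,0],[0.8,0.2,-0.1,3.9,0],[0.8,0.2,-0.1,4.05,0],[0.8,0.2,-0.1,4.05,0]]'; python3 -c "
from h import *
shift([.5445,.0205,.083])
shot('side','s1');shot('top','t1')
a=cv2.imread('pics/s1.png')[90:230,180:330];b=cv2.imread('pics/t1.png')[120:220,170:290]
cv2.imwrite('pics/c1.png',np.hstack([cv2.resize(a,(400,373)),cv2.resize(b,(400,373))]))"
```

```text
clock: 3.0
tool_pos: [0.5412, 0.0159, 0.0832]
tool_rot: [[0.924, 0.383, -0.002], [0.383, -0.924, -0.0], [-0.002, -0.001, -1.0]]
force: [-1.2, -0.9, 1.0]
grip_width: 0.0681
grip_force: 0.0
t 3.0 tcp [0.5412 0.0159 0.0832] w 0.0681 q6 2.78 F [-1.2 -0.9  1. ]
[0.5445, 0.0205, 0.083] -> [ 0.16 -0.1   0.01]
```

View pics/c1.png

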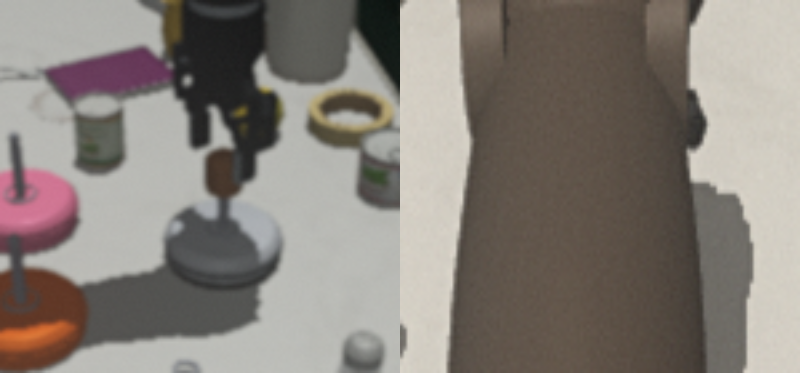

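The side view (left half) shows the fingers straddling the knob at about (222,172), one at (200,125) and one at (245,150). The top view is hidden by the arm. I'll nudge the remaining 5 mm and close.

```bash
python3 -m handwheel '[[0.8,0.12,-0.1,0,0],[0.8,0.12,-0.1,0,0],[0.4,0.12,-0.1,0,0],[0.3,0.12,-0.1,0,0],[0.3,0.12,-0.1,0,0],[0.3,0.12,-0.1,0,0],[0.3,0.12,-0.1,0,0],[0.3,0.12,-0.1,0,0]]' 30; python3 -c "
from h import *
shift([.5445,.0205,.083])"
```

```text
clock: 3.77
tool_pos: [0.5446, 0.0213, 0.0842]
tool_rot: [[0.923, 0.385, 0.0], [0.385, -0.923, 0.0], [0.0, -0.0, -1.0]]
force: [0.2, -0.2, 1.5]
grip_width: 0.0255
grip_force: 0.6
t 3.77 tcp [0.5446 0.0213 0.0842] w 0.0255 q6 2.79 F [ 0.2 -0.2  1.5]
[0.5445, 0.0205, 0.083] -> [-0.01  0.02  0.04]
```

```bash
python3 -c "
from h import *
shot('side','s2')
a=cv2.imread('pics/s2.png')[110:210,200:330]
cv2.imwrite('pics/c2.png',cv2.resize(a,(780,600),interpolation=cv2.INTER_CUBIC))"
```

```text
(no output)
```

View pics/c2.png

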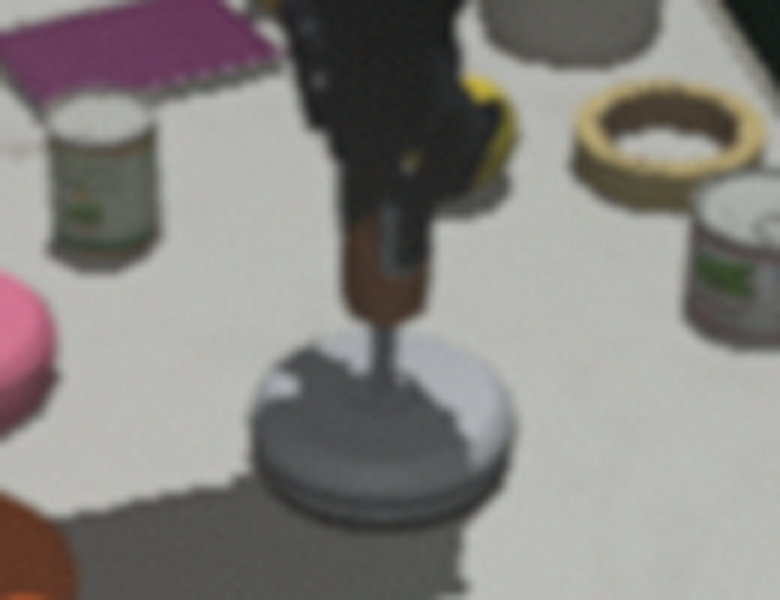

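The knob is still on the post, at crop (387,265). The near finger overlaps its upper half, with its tip at crop (400,270), or full pixel (267,155). I'll compare that with the predicted tip pixel.

```bash
python3 - <<'E'
from h import *
np.set_printoptions(precision=3,suppress=True)
o=get_obs(); R=np.array(o['tool_rot']);t=np.array(o['tool_pos'])
p=shot('side')
for y in (-.02,-.0128,0,.0128,.02):
    print(y,proj(p,[t+R@[0,y,0],t+R@[-.011,y,0],t+R@[.011,y,0]]).ravel())
q=proj(p,cyl([.5445,.0205],.02,.082,.122));print('knob',q.min(0),q.max(0))
for v in range(138,170,2): print(v,[tuple(np.round(world(p,u,v),3)) for u in (260,263,267,270)])
E
```

```text
-0.02 [257.969 156.184 254.507 157.435 261.401 154.945]
-0.0128 [259.49  157.433 256.019 158.695 262.93  156.182]
0 [262.226 159.68  258.741 160.961 265.681 158.409]
0.0128 [265.006 161.961 261.505 163.263 268.475 160.671]
0.02 [266.588 163.261 263.08  164.574 270.066 161.959]
knob [254.596 143.481] [270.226 164.849]
138 [(np.float64(0.54), np.float64(0.033), np.float64(0.144)), (np.float64(0.541), np.float64(-0.002), np.float64(0.164)), (np.float64(0.613), np.float64(0.268), np.float64(-0.001)), (np.float64(0.552), np.float64(-0.027), np.float64(0.177))]
140 [(np.float64(0.54), np.float64(0.03), np.float64(0.14)), (np.float64(0.54), np.float64(-0.004), np.float64(0.159)), (np.float64(0.55), np.float64(-0.005), np.float64(0.159)), (np.float64(0.553), np.float64(-0.027), np.float64(0.171))]
142 [(np.float64(0.54), np.float64(0.032), np.float64(0.132)), (np.float64(0.541), np.float64(-0.002), np.float64(0.153)), (np.float64(0.547), np.float64(-0.018), np.float64(0.161)), (np.float64(0.552), np.float64(-0.029), np.float64(0.167))]
144 [(np.float64(0.541), np.float64(0.033), np.float64(0
[... 2375 characters left out ...]
), np.float64(0.127), np.float64(-0.002)), (np.float64(0.543), np.float64(0.002), np.float64(0.084)), (np.float64(0.582), np.float64(0.125), np.float64(-0.004)), (np.float64(0.589), np.float64(0.118), np.float64(0.0))]
166 [(np.float64(0.548), np.float64(0.063), np.float64(0.035)), (np.float64(0.545), np.float64(0.014), np.float64(0.069)), (np.float64(0.567), np.float64(0.062), np.float64(0.034)), (np.float64(0.575), np.float64(0.059), np.float64(0.035))]
168 [(np.float64(0.547), np.float64(0.058), np.float64(0.033)), (np.float64(0.546), np.float64(0.016), np.float64(0.061)), (np.float64(0.565), np.float64(0.052), np.float64(0.035)), (np.float64(0.574), np.float64(0.054), np.float64(0.032))]
```

```bash
python3 -m handwheel '[[0.3,0,0,-0.5,0],[0.3,0,0,-1,0],[0.3,0,0,-1.5,0],[0.3,0,0,-2,0],[0.3,0,0,-2.5,0],[0.3,0,0,-2.5,0],[0.3,0,0,-2.5,0],[0.3,0,0,-2.5,0]]'; python3 - <<'E'
from h import *
np.set_printoptions(precision=3,suppress=True)
shift()
o=get_obs(); R=np.array(o['tool_rot']);t=np.array(o['tool_pos'])
p=shot('side','s3')
for y in (-.0128,0,.0128,.027): print(y,proj(p,[t+R@[-.011,y,0],t+R@[.011,y,0]]).ravel())
a=cv2.imread('pics/s3.png')[80:180,200:330]
cv2.imwrite('pics/c3.png',cv2.resize(a,(780,600),interpolation=cv2.INTER_CUBIC))
E
```

```text
clock: 4.53
tool_pos: [0.5443, 0.021, 0.1581]
tool_rot: [[0.923, 0.385, -0.001], [0.385, -0.923, -0.0], [-0.001, -0.0, -1.0]]
force: [-0.3, 0.1, -0.4]
grip_width: 0.0256
grip_force: 0.0
t 4.53 tcp [0.544 0.021 0.158] w 0.0256 q6 2.79 F [-0.3  0.1 -0.4]
-0.0128 [256.039 134.285 263.232 131.904]
0 [258.873 136.447 266.097 134.026]
0.0128 [261.753 138.644 269.009 136.184]
0.027 [265.004 141.124 272.296 138.618]
```

View pics/c3.png

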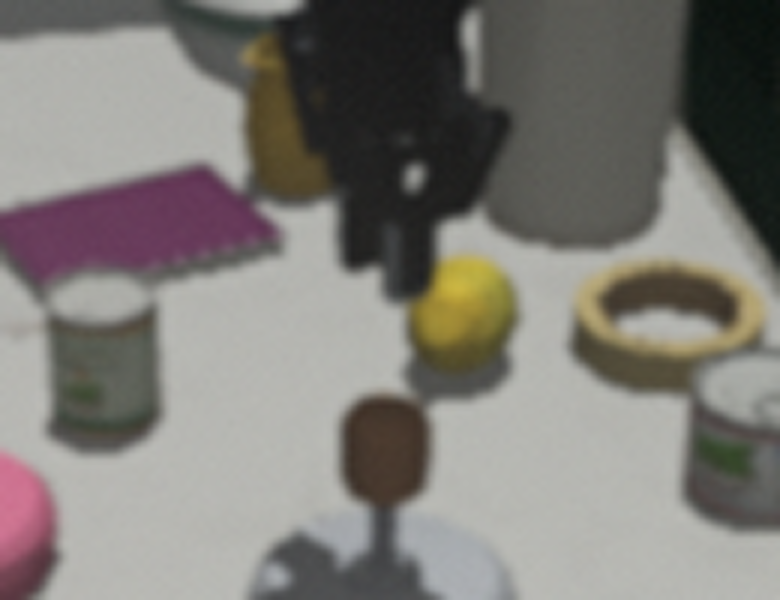

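The knob is untouched on the post at crop (387,450). The fingertips show at crop (405,298) and (357,268), about 8 px (about 24 mm) higher than the stated TCP projects. I'll check that with depth, then grasp lower.

```bash
python3 - <<'E'
from h import *
np.set_printoptions(precision=3,suppress=True)
p=shot('side'); W=cloud(p)
m=(np.hypot(W[...,0]-.544,W[...,1]-.021)<.06)&(W[...,2]>.13)
Z=W[m]; i=np.argsort(Z[:,2])[:14]; print(Z[i])
m[:, :]=m; v,u=np.where(m); print(v.max())
E
python3 -m handwheel '[[0.8,0,0,0,0],[0.8,0,0,0,0],[0.8,0,0,0,0],[0.8,0,0,0.5,0],[0.8,0,0,1,0],[0.8,0,0,1.7,0],[0.8,0,0,2.4,0],[0.8,0,0,2.6,0]]'
```

```text
[[ 0.537  0.031  0.183]
 [ 0.551  0.002  0.183]
 [ 0.555  0.006  0.183]
 [ 0.543  0.033  0.184]
 [ 0.563  0.008  0.184]
 [ 0.532  0.029  0.184]
 [ 0.545  0.032  0.184]
 [ 0.534  0.028  0.185]
 [ 0.546  0.     0.185]
 [ 0.548 -0.     0.185]
 [ 0.54   0.031  0.185]
 [ 0.545  0.034  0.186]
 [ 0.556  0.001  0.186]
 [ 0.558  0.     0.186]]
130
clock: 5.3
tool_pos: [0.5427, 0.0211, 0.0779]
tool_rot: [[0.923, 0.385, -0.004], [0.385, -0.923, -0.0], [-0.004, -0.002, -1.0]]
force: [-1.1, -0.5, -0.8]
grip_width: 0.0682
grip_force: 0.0
```

```bash
python3 -m handwheel '[[0.8,0,0,0.3,0],[0.8,0,0,0.55,0],[0.6,0,0,0.55,0],[0.3,0,0,0.55,0],[0.3,0,0,0.55,0],[0.3,0,0,0.55,0],[0.3,0,0,0.55,0],[0.3,0,0,0.55,0]]' 30
```

```text
clock: 5.97
tool_pos: [0.5452, 0.0212, 0.0655]
tool_rot: [[0.923, 0.385, 0.002], [0.385, -0.923, 0.0], [0.001, 0.0, -1.0]]
force: [-1.5, 1.2, 4.0]
grip_width: 0.0386
grip_force: 30.5
```

```bash
python3 -m handwheel '[[0.3,0,0,-0.15,0],[0.3,0,0,-0.4,0],[0.3,0,0,-0.7,0],[0.3,0,0,-1,0],[0.3,0,0,-1.3,0],[0.3,0,0,-1.6,0],[0.3,0,0,-1.7,0],[0.3,0,0,-1.7,0]]' 40;  python3 -c "
from h import *
shift([.5,-.11,.117],[.5,-.11,.065])
p=shot('side','s4');shot('top','t4')
a=cv2.imread('pics/s4.png')[80:240,190:330]
cv2.imwrite('pics/c4.png',cv2.resize(a,(525,600),interpolation=cv2.INTER_CUBIC))"
```

```text
clock: 6.63
tool_pos: [0.5454, 0.0211, 0.117]
tool_rot: [[0.923, 0.385, 0.002], [0.385, -0.923, -0.0], [0.002, 0.001, -1.0]]
force: [-0.2, -0.4, -1.0]
grip_width: 0.0379
grip_force: 40.4
t 6.63 tcp [0.5454 0.0211 0.117 ] w 0.0379 q6 2.79 F [-0.2 -0.4 -1. ]
[0.5, -0.11, 0.117] -> [-3.08  3.45 -0.  ]
[0.5, -0.11, 0.065] -> [-3.08  3.45  1.73]
```

View pics/c4.png

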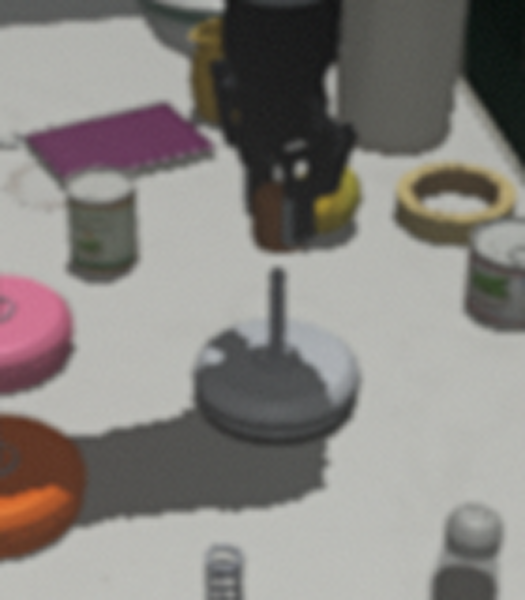

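The knob is held at crop (270,210) and the bare post tip is at crop (278,270). Next I'll carry it to about (0.50, −0.11).

```bash
python3 -m handwheel '[[0.3,-0.5,0.6,0,0],[0.3,-1.2,1.4,0,0],[0.3,-2,2.2,0,0],[0.3,-2.6,2.9,0,0],[0.3,-3,3.4,0.3,0],[0.3,-3.1,3.45,1.2,0],[0.3,-3.1,3.45,2.2,0],[0.3,-3.1,3.45,3,0]]'; python3 -m handwheel '[[0.3,0,0,0.5,0],[0.3,0,0,0.9,0],[0.3,0,0,1.1,0],[0.3,0,0,1.2,0],[0.3,0,0,1.3,0],[0.3,0,0,1.35,0],[0.3,0,0,1.35,0],[0.3,0,0,1.35,0]]'
```

```text
clock: 7.4
tool_pos: [0.4974, -0.1107, 0.0236]
tool_rot: [[0.924, 0.383, -0.001], [0.383, -0.924, 0.0], [-0.001, -0.001, -1.0]]
force: [-0.8, 0.3, -0.5]
grip_width: 0.0381
grip_force: 40.5
clock: 8.07
tool_pos: [0.499, -0.1102, -0.0143]
tool_rot: [[0.923, 0.385, 0.001], [0.385, -0.923, -0.0], [0.001, 0.001, -1.0]]
force: [-0.5, -0.5, -1.1]
grip_width: 0.038
grip_force: 40.5
```

```bash
python3 -m handwheel '[[0.3,0,0,0.05,0],[0.3,0,0,0.1,0],[0.3,0,0,0.12,0],[0.3,0,0,0.12,0],[0.3,0,0,0.12,0],[0.3,0,0,0.12,0],[0.3,0,0,0.12,0],[0.3,0,0,0.12,0]]'
```

```text
clock: 8.73
tool_pos: [0.4993, -0.1103, -0.0166]
tool_rot: [[0.923, 0.385, 0.002], [0.385, -0.923, -0.0], [0.002, 0.001, -1.0]]
force: [-3.5, 0.1, 12.0]
grip_width: 0.0382
grip_force: 41.8
```

```bash
python3 -m handwheel '[[0.3,0,0,-0.06,0],[0.7,0,0,-0.06,0],[0.7,0,0,-0.06,0],[0.7,0,0,-0.06,0],[0.7,0,0,-0.6,0],[0.7,0,0,-1.6,0],[0.7,0,0,-2.6,0],[0.7,0,0,-3.4,0]]'; python3 - <<'E'
from h import *
np.set_printoptions(precision=4,suppress=True)
p=shot('side'); a=onplane(p,264.1,152,.11); print('post tip side',a)
shift([.4685,-.1955,.1],[.4685,-.1955,-.003])
E
```

```text
clock: 9.4
tool_pos: [0.4986, -0.1102, 0.0851]
tool_rot: [[0.923, 0.385, 0.0], [0.385, -0.923, -0.0], [0.0, 0.0, -1.0]]
force: [1.3, 0.5, 0.3]
grip_width: 0.0599
grip_force: 0.0
post tip side [0.5484 0.0174 0.11  ]
t 9.45 tcp [ 0.5011 -0.1107  0.0897] w 0.0598 q6 2.53 F [ 1.1 -0.4  3.6]
[0.4685, -0.1955, 0.1] -> [-2.09  2.19 -0.34]
[0.4685, -0.1955, -0.003] -> [-2.11  2.18  3.09]
```

```bash
python3 -m handwheel '[[0.7,-0.5,0.5,-0.2,0],[0.7,-1.1,1.2,-0.2,0],[0.7,-1.7,1.8,-0.2,0],[0.7,-2.1,2.2,-0.2,0],[0.7,-2.1,2.2,-0.2,0],[0.7,-2.1,2.2,0.5,0],[0.7,-2.1,2.2,1.4,0],[0.7,-2.1,2.2,2.3,0]]'; python3 - <<'E'
from h import *
shift([.4685,-.1955,-.003])
p=shot('side','s5');shot('top','t5')
a=cv2.imread('pics/s5.png')[160:270,180:320]
b=cv2.imread('pics/t5.png')[150:260,230:370]
cv2.imwrite('pics/c5.png',cv2.resize(np.vstack([a,b]),(382*1,600),interpolation=cv2.INTER_CUBIC))
E
```

```text
clock: 10.12
tool_pos: [0.4666, -0.1953, 0.014]
tool_rot: [[0.923, 0.384, 0.002], [0.384, -0.923, -0.0], [0.002, 0.001, -1.0]]
force: [0.6, -0.5, -0.3]
grip_width: 0.06
grip_force: 0.0
t 10.12 tcp [ 0.4666 -0.1953  0.014 ] w 0.06 q6 2.35 F [ 0.6 -0.5 -0.3]
[0.4685, -0.1955, -0.003] -> [0.05 0.03 0.57]
```

View pics/c5.png

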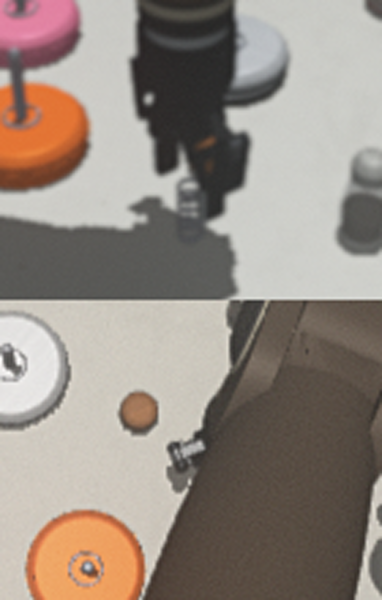

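The side view (upper half) shows the spring at (190,208) between the fingers at (163,165) and (213,195). The top view shows the knob standing clear of the base at (140,412). Now I'll descend and grip.

```bash
python3 -m handwheel '[[0.7,0.05,0.03,0.3,0],[0.7,0.05,0.03,0.55,0],[0.6,0.05,0.03,0.55,0],[0.4,0.05,0.03,0.55,0],[0.1,0.05,0.03,0.55,0],[0.1,0.05,0.03,0.55,0],[0.1,0.05,0.03,0.55,0],[0.1,0.05,0.03,0.55,0]]' 40
```

```text
clock: 10.88
tool_pos: [0.4682, -0.1958, -0.001]
tool_rot: [[0.923, 0.385, 0.002], [0.385, -0.923, -0.001], [0.001, 0.001, -1.0]]
force: [-0.5, 0.0, 4.8]
grip_width: 0.0211
grip_force: 39.2
```

```bash
python3 -m handwheel '[[0.1,0,0,-0.2,0],[0.1,0,0,-0.7,0],[0.1,0,0,-1.3,0],[0.1,0,0,-2,0],[0.1,0,0,-2.8,0],[0.1,0,0,-3.6,0],[0.1,0,0,-4.2,0],[0.1,0,0,-4.4,0]]'; python3 -c "
from h import *
shift([.5452,.0212,.13])"
```

```text
clock: 11.55
tool_pos: [0.4686, -0.1961, 0.1332]
tool_rot: [[0.923, 0.385, 0.004], [0.385, -0.923, -0.002], [0.003, 0.003, -1.0]]
force: [1.0, -0.3, -0.2]
grip_width: 0.0216
grip_force: 39.1
t 11.55 tcp [ 0.4686 -0.1961  0.1332] w 0.0216 q6 2.35 F [ 1.  -0.3 -0.2]
[0.5452, 0.0212, 0.13] -> [ 5.14 -5.71  0.1 ]
```

Now to a spot over the post, slightly high, and measure the spring against the post.

```bash
python3 -m handwheel '[[0.1,0.5,-0.5,0,0],[0.1,1.3,-1.4,0,0],[0.1,2.1,-2.3,0,0],[0.1,2.9,-3.2,0,0],[0.1,3.7,-4.1,0,0],[0.1,4.4,-4.9,0,0],[0.1,5,-5.5,0,0],[0.1,5.14,-5.7,0,0]]'; python3 -m handwheel '[[0.1,0,0,0,0],[0.1,0,0,0,0],[0.1,0,0,0,0],[0.1,0,0,0,0],[0.1,0,0,0,0],[0.1,0,0,0,0],[0.1,0,0,0,0],[0.1,0,0,0,0]]'; python3 - <<'E'
from h import *
shift([.5452,.0212,.13])
p=shot('side','s6');shot('top','t6')
a=cv2.imread('pics/s6.png')[115:175,230:300]
cv2.imwrite('pics/c6.png',cv2.resize(a,(700,600),interpolation=cv2.INTER_CUBIC))
print(proj(p,[[.545,.021,.11],[.545,.021,.035],[.545,.021,.13]]))
E
```

```text
clock: 12.22
tool_pos: [0.5447, 0.0247, 0.1288]
tool_rot: [[0.922, 0.388, -0.001], [0.388, -0.922, 0.001], [-0.001, -0.001, -1.0]]
force: [0.6, -0.8, -0.5]
grip_width: 0.0211
grip_force: 39.2
clock: 12.88
tool_pos: [0.544, 0.0212, 0.1301]
tool_rot: [[0.923, 0.384, 0.0], [0.384, -0.923, 0.0], [0.0, 0.0, -1.0]]
force: [-0.2, 0.4, -1.2]
grip_width: 0.0211
grip_force: 39.2
t 12.88 tcp [0.544  0.0212 0.1301] w 0.0211 q6 2.79 F [-0.2  0.4 -1.2]
[0.5452, 0.0212, 0.13] -> [0.04 0.01 0.  ]
[[262.52398082 151.39093951]
 [262.13635122 175.00088234]
 [262.63271101 144.76834504]]
```

View pics/c6.png

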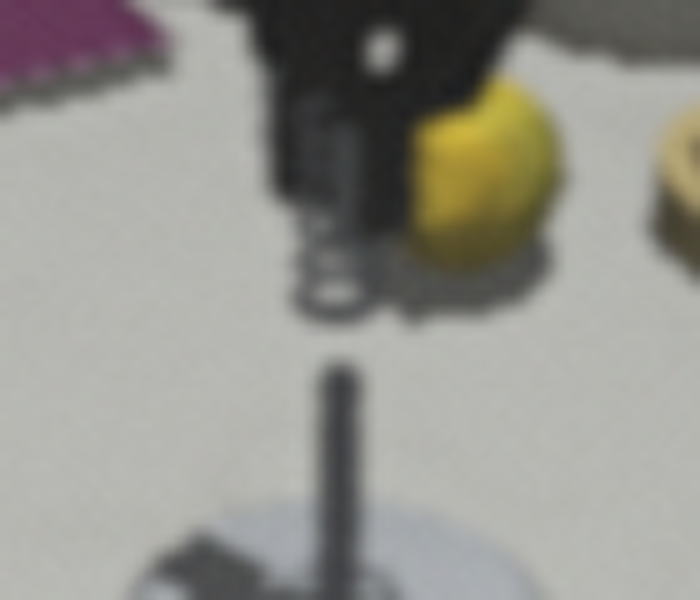

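The side view shows the bottom coil centred at crop (338,293), right above the post tip at (340,372), about 0.5 mm off sideways. Next I'll descend in steps and watch the force.

```bash
python3 -m handwheel '[[0.1,0.03,0.02,0.2,0],[0.1,0.03,0.02,0.4,0],[0.1,0.03,0.02,0.6,0],[0.1,0.03,0.02,0.8,0],[0.1,0.03,0.02,1,0],[0.1,0.03,0.02,1.15,0],[0.1,0.03,0.02,1.2,0],[0.1,0.03,0.02,1.2,0]]'
```

```text
clock: 13.65
tool_pos: [0.5448, 0.0214, 0.0934]
tool_rot: [[0.923, 0.385, -0.001], [0.385, -0.923, 0.0], [-0.001, -0.0, -1.0]]
force: [0.1, -0.0, -0.2]
grip_width: 0.0213
grip_force: 39.2
```

```bash
python3 -m handwheel '[[0.1,0,0,0.15,0],[0.1,0,0,0.3,0],[0.1,0,0,0.5,0],[0.1,0,0,0.7,0],[0.1,0,0,0.9,0],[0.1,0,0,1.1,0],[0.1,0,0,1.2,0],[0.1,0,0,1.2,0]]'
```

```text
clock: 14.32
tool_pos: [0.5447, 0.0215, 0.057]
tool_rot: [[0.923, 0.385, -0.001], [0.385, -0.923, 0.0], [-0.001, -0.001, -1.0]]
force: [0.3, 0.6, -1.7]
grip_width: 0.0211
grip_force: 39.1
```

```bash
python3 -m handwheel '[[0.1,0,0,0.15,0],[0.1,0,0,0.3,0],[0.1,0,0,0.45,0],[0.1,0,0,0.55,0],[0.1,0,0,0.63,0],[0.1,0,0,0.7,0],[0.1,0,0,0.72,0],[0.1,0,0,0.72,0]]'
```

```text
clock: 14.98
tool_pos: [0.5451, 0.0214, 0.0362]
tool_rot: [[0.923, 0.385, -0.0], [0.385, -0.923, 0.0], [-0.0, -0.0, -1.0]]
force: [0.9, 0.7, -1.1]
grip_width: 0.0213
grip_force: 39.1
```

```bash
python3 -m handwheel '[[0.1,0,0,0.04,0],[0.1,0,0,0.08,0],[0.1,0,0,0.1,0],[0.1,0,0,0.12,0],[0.1,0,0,0.12,0],[0.1,0,0,0.12,0],[0.1,0,0,0.12,0],[0.1,0,0,0.12,0]]'
```

```text
clock: 15.65
tool_pos: [0.5455, 0.0214, 0.034]
tool_rot: [[0.923, 0.385, 0.001], [0.385, -0.923, 0.0], [0.001, 0.0, -1.0]]
force: [-2.0, -0.3, 6.5]
grip_width: 0.0212
grip_force: 39.8
```

Contact came at the predicted height (bottom at 35 mm). Now I'll release, rise and verify.

```bash
python3 -m handwheel '[[0.3,0,0,-0.04,0],[0.6,0,0,-0.04,0],[0.7,0,0,-0.04,0],[0.7,0,0,-0.04,0],[0.7,0,0,-0.6,0],[0.7,0,0,-1.5,0],[0.7,0,0,-2.4,0],[0.7,0,0,-3.2,0]]'; python3 - <<'E'
from h import *
np.set_printoptions(precision=4,suppress=True)
p=shot('side','s7'); W=cloud(p)
m=(np.hypot(W[...,0]-.545,W[...,1]-.02)<.025)&(W[...,2]>.042)&(W[...,2]<.115)
# rows: width of post/spring region vs height
v,u=np.where(m)
for r in range(v.min(),v.max()+1): 
    s=u[v==r]
    if len(s): print(r,len(s),np.round(W[r,s].mean(0),3))
shift([.4993,-.1103,.13],[.4993,-.1103,-.0166])
t=shot('top'); k=(knobmask(t)>0); T=cloud(t); K=T[k&(np.hypot(T[...,0]-.5,T[...,1]+.11)<.05)]; print('knob',K.mean(0))
E
```

```text
clock: 16.32
tool_pos: [0.545, 0.0213, 0.1299]
tool_rot: [[0.923, 0.385, -0.0], [0.385, -0.923, -0.0], [-0.0, -0.0, -1.0]]
force: [-0.1, 0.5, 0.4]
grip_width: 0.0598
grip_force: 0.0
151 2 [0.549 0.027 0.107]
152 4 [0.547 0.02  0.108]
153 5 [0.546 0.018 0.107]
154 5 [0.546 0.017 0.104]
155 4 [0.547 0.017 0.102]
156 5 [0.546 0.02  0.096]
157 7 [0.546 0.02  0.093]
158 9 [0.547 0.021 0.089]
159 8 [0.547 0.018 0.088]
160 9 [0.546 0.016 0.087]
161 9 [0.545 0.014 0.085]
162 7 [0.545 0.016 0.081]
163 8 [0.546 0.012 0.079]
164 7 [0.546 0.017 0.073]
165 7 [0.546 0.018 0.07 ]
166 9 [0.545 0.014 0.069]
167 7 [0.546 0.016 0.065]
168 8 [0.545 0.018 0.06 ]
169 8 [0.544 0.014 0.059]
170 8 [0.547 0.013 0.057]
171 8 [0.545 0.019 0.05 ]
172 8 [0.544 0.015 0.049]
173 7 [0.546 0.012 0.048]
174 1 [0.554 0.013 0.042]
175 1 [0.55  0.009 0.043]
t 16.37 tcp [0.5473 0.0214 0.135 ] w 0.0599 q6 2.79 F [2.  0.1 4.1]
[0.4993, -0.1103, 0.13] -> [-3.17  3.44  0.15]
[0.4993, -0.1103, -0.0166] -> [-3.2   3.43  5.04]
knob [ 0.4975 -0.1105  0.0387]
```

The spring top is at about 90 mm (seat plus 55), so it stands right down on the seat. Back to the knob.

```bash
python3 -m handwheel '[[0.7,-0.5,0.6,0,0],[0.7,-1.2,1.4,0,0],[0.7,-2,2.2,0,0],[0.7,-2.6,2.9,0,0],[0.7,-3.1,3.4,0.3,0],[0.7,-3.13,3.43,1.2,0],[0.7,-3.13,3.43,2,0],[0.7,-3.13,3.43,2.8,0]]'; python3 -m handwheel '[[0.7,0,0,0,0],[0.7,0,0,0.1,0],[0.7,0,0,0.1,0],[0.7,0,0,0.1,0],[0.7,0,0,0.1,0],[0.7,0,0,0.1,0],[0.7,0,0,0.1,0],[0.7,0,0,0.1,0]]'; python3 -c "
from h import *
shift([.4993,-.1103,-.0155])"
```

```text
clock: 17.08
tool_pos: [0.4974, -0.1104, 0.0432]
tool_rot: [[0.924, 0.383, -0.0], [0.383, -0.924, 0.0], [-0.0, -0.0, -1.0]]
force: [-0.1, -0.0, -0.2]
grip_width: 0.0599
grip_force: 0.0
clock: 17.75
tool_pos: [0.4984, -0.1097, 0.0424]
tool_rot: [[0.923, 0.385, 0.001], [0.385, -0.923, -0.0], [0.001, 0.001, -1.0]]
force: [-0.5, 0.1, -0.5]
grip_width: 0.0599
grip_force: 0.0
t 17.75 tcp [ 0.4984 -0.1097  0.0424] w 0.0599 q6 2.53 F [-0.5  0.1 -0.5]
[0.4993, -0.1103, -0.0155] -> [0.02 0.03 1.93]
```

```bash
python3 -m handwheel '[[0.7,0.02,0.03,0.5,0],[0.7,0.02,0.03,1.2,0],[0.7,0.02,0.03,1.7,0],[0.7,0.02,0.03,1.9,0],[0.7,0.02,0.03,1.92,0],[0.3,0.02,0.03,1.92,0],[0.3,0.02,0.03,1.92,0],[0.3,0.02,0.03,1.92,0]]' 40;python3 -m handwheel '[[0.3,0,0,0,0],[0.3,0,0,0,0],[0.3,0,0,-0.3,0],[0.3,0,0,-1,0],[0.3,0,0,-2,0],[0.3,0,0,-3,0],[0.3,0,0,-3.8,0],[0.3,0,0,-4.3,0]]'
```

```text
clock: 18.42
tool_pos: [0.4999, -0.1106, -0.0146]
tool_rot: [[0.923, 0.385, 0.002], [0.385, -0.923, -0.0], [0.002, 0.001, -1.0]]
force: [0.7, 0.1, 0.2]
grip_width: 0.0379
grip_force: 40.2
clock: 19.08
tool_pos: [0.4998, -0.1105, 0.1167]
tool_rot: [[0.923, 0.385, 0.003], [0.385, -0.923, -0.001], [0.003, 0.002, -1.0]]
force: [0.6, 0.0, -0.3]
grip_width: 0.038
grip_force: 40.4
```

```bash
python3 -c "
from h import *
shift([.5452,.0212,.117])"
```

```text
t 19.08 tcp [ 0.4998 -0.1105  0.1167] w 0.038 q6 2.53 F [ 0.6  0.  -0.3]
[0.5452, 0.0212, 0.117] -> [ 3.09 -3.47 -0.01]
```

```bash
python3 -m handwheel '[[0.3,0.5,-0.6,0,0],[0.3,1.2,-1.4,0,0],[0.3,1.9,-2.2,0,0],[0.3,2.5,-2.9,0,0],[0.3,3,-3.35,0,0],[0.3,3.1,-3.46,0,0],[0.3,3.1,-3.46,0,0],[0.3,3.1,-3.46,0,0]]';python3 - <<'E'
from h import *
shift([.5456,.021,.085])
p=shot('side','s8')
a=cv2.imread('pics/s8.png')[115:185,230:300]
cv2.imwrite('pics/c8.png',cv2.resize(a,(600,600),interpolation=cv2.INTER_CUBIC))
E
```

```text
clock: 19.75
tool_pos: [0.5444, 0.021, 0.1133]
tool_rot: [[0.923, 0.385, -0.001], [0.385, -0.923, -0.0], [-0.001, 0.0, -1.0]]
force: [0.0, -0.4, -0.3]
grip_width: 0.0381
grip_force: 40.4
t 19.75 tcp [0.5444 0.021  0.1133] w 0.0381 q6 2.79 F [ 0.  -0.4 -0.3]
[0.5456, 0.021, 0.085] -> [0.04 0.01 0.94]
```

View pics/c8.png

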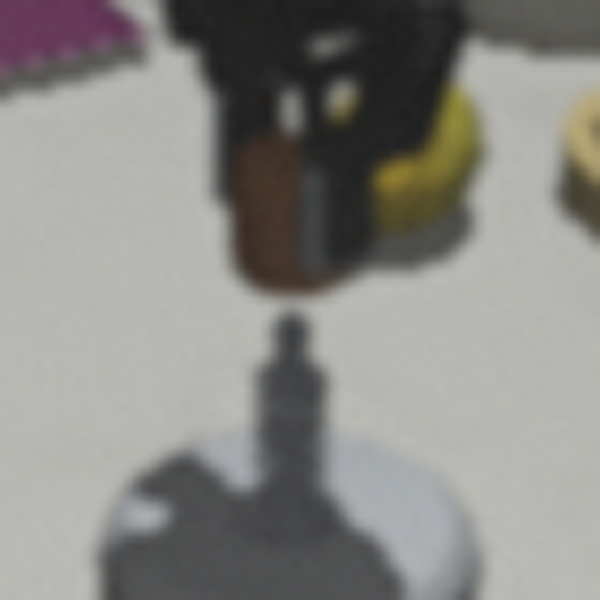

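The spring stands concentric on the post, crop (292,430), and the knob at (290,215) is above the tip at (290,330). Lowering slowly.

```bash
python3 -m handwheel '[[0.3,0.03,0,0.15,0],[0.3,0.03,0,0.3,0],[0.3,0.03,0,0.45,0],[0.3,0.03,0,0.6,0],[0.3,0.03,0,0.75,0],[0.3,0.03,0,0.9,0],[0.3,0.03,0,0.95,0],[0.3,0.03,0,0.95,0]]'
```

```text
clock: 20.47
tool_pos: [0.5453, 0.0216, 0.084]
tool_rot: [[0.923, 0.385, -0.001], [0.385, -0.923, -0.0], [-0.001, -0.0, -1.0]]
force: [-0.6, 0.5, -0.4]
grip_width: 0.0379
grip_force: 40.4
```

```bash
python3 -m handwheel '[[0.3,0,0,0.1,0],[0.3,0,0,0.2,0],[0.3,0,0,0.25,0],[0.3,0,0,0.28,0],[0.3,0,0,0.3,0],[0.3,0,0,0.31,0],[0.3,0,0,0.31,0],[0.3,0,0,0.31,0]]'
```

```text
clock: 21.13
tool_pos: [0.5458, 0.0216, 0.0755]
tool_rot: [[0.923, 0.385, 0.0], [0.385, -0.923, 0.0], [0.0, 0.0, -1.0]]
force: [-0.3, -0.1, 0.2]
grip_width: 0.0381
grip_force: 40.4
```

```bash
python3 -m handwheel '[[0.3,0,0,0.03,0],[0.3,0,0,0.05,0],[0.3,0,0,0.07,0],[0.3,0,0,0.08,0],[0.3,0,0,0.08,0],[0.3,0,0,0.08,0],[0.3,0,0,0.08,0],[0.3,0,0,0.08,0]]'
```

```text
clock: 21.8
tool_pos: [0.5462, 0.0217, 0.074]
tool_rot: [[0.923, 0.385, 0.002], [0.385, -0.923, 0.0], [0.002, 0.0, -1.0]]
force: [-1.6, 0.2, 4.9]
grip_width: 0.0382
grip_force: 41.0
```

Contact. Release gently and retreat.

```bash
python3 -m handwheel '[[0.3,0,0,-0.02,0],[0.5,0,0,-0.02,0],[0.7,0,0,-0.02,0],[0.7,0,0,-0.02,0],[0.7,0,0,-0.02,0],[0.7,0,0,-0.6,0],[0.7,0,0,-1.5,0],[0.7,0,0,-2.4,0]]'; python3 -m handwheel '[[0.7,0,0,-1,0],[0.7,-1,1,-1.5,0],[0.7,-2,2,-1.5,0],[0.7,-3,3,-1.5,0],[0.7,-4,4,-1.5,0],[0.7,-5,5,-1.5,0],[0.7,-6,6,-1.5,0],[0.7,-6,6,-1.5,0]]'; python3 - <<'E'
from h import *
np.set_printoptions(precision=4,suppress=True)
for c in ('top','side'):
    p=shot(c); W=cloud(p)
    m=(np.hypot(W[...,0]-.545,W[...,1]-.02)<.04)&(W[...,2]>.1); K=W[m]
    print(c,len(K),'ztop',np.percentile(K[:,2],[5,50,90,98]))
    T=K[K[:,2]>np.percentile(K[:,2],95)-.008]; print(' top mean',T.mean(0))
    A=np.c_[T[:,:2]-T[:,:2].mean(0),np.ones(len(T))]; print(' slope',np.linalg.lstsq(A,T[:,2],rcond=None)[0])
    for n in ['knob','spring','salt_shaker','small_tin','garlic','lemon']:
        for b in eyes.boxes_of(p,n)[:1]: print(n,round(b['confidence'],2),np.round(b['extent']))
E
```

```text
clock: 22.47
tool_pos: [0.5448, 0.0215, 0.1448]
tool_rot: [[0.923, 0.385, -0.003], [0.385, -0.923, -0.0], [-0.003, -0.001, -1.0]]
force: [0.9, 0.2, 0.1]
grip_width: 0.06
grip_force: 0.0
clock: 23.13
tool_pos: [0.4464, -0.2183, 0.19]
tool_rot: [[0.925, 0.38, -0.001], [0.38, -0.925, -0.002], [-0.001, 0.002, -1.0]]
force: [-0.3, -0.5, -0.2]
grip_width: 0.0599
grip_force: 0.0
top 201 ztop [0.1074 0.1265 0.1296 0.131 ]
 top mean [0.5443 0.0217 0.1271]
 slope [ 0.0106 -0.0301  0.1271]
knob 0.71 [222. 158.  18.  19.]
salt_shaker 0.83 [314. 140.  15.  21.]
small_tin 0.66 [144. 198.  27.  24.]
lemon 0.57 [141. 132.  26.  24.]
side 82 ztop [0.1019 0.1188 0.1271 0.129 ]
 top mean [0.5574 0.0116 0.1247]
 slope [-0.2402  0.3052  0.1247]
knob 0.43 [264. 146.   7.  15.]
spring 0.62 [261. 167.   2.   9.]
salt_shaker 0.87 [305. 217.  16.  34.]
small_tin 0.56 [204. 128.  20.  24.]
garlic 0.55 [279. 278.  25.  29.]
lemon 0.77 [269. 124.  19.  19.]
```

The knob top measures about 0.129 m (0.130 expected) and is level, centred at (0.544, 0.022). The bystanders found again by the networks are where they were. Handing in.

```bash
python3 -c "
from bench import job
print(job.close_job())"
```

```text
the job is handed in; nothing more can be done
None
```

The job is handed in at about 23 s: the spring stands right down on the press seat, the knob rests level on top of it, and nothing else was touched; the judge's verdict was not shown.

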